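# Rotate and restock the solder-paste and flux lanes

## Task

Restock the two bench lanes first-in, first-out. First bring all the old jars and bottles already standing in the lanes forward: in each lane the front one up against the front stop and, if there is a second, that one close up behind it, keeping their order. Only when both lanes are pulled forward, take every new jar and bottle off the free-spinning turntable and stand it upright in the lane of its own kind, behind the old stock, without disturbing the other things on the bench.

Things in the scene. Friction and masses are not known exactly. Their poses are not given: they have to be found in the camera images.
- lane_jars: blue plastic stock tray for jars, open on top, fixed to the bench: inside 260 mm long (its x) by 66 mm wide (its y), floor 6 mm above the bench, walls all round 5 mm thick, rising 8 mm above the floor. Origin: centre of its underside. Its -x end is the front (nearest the robot, white card on it; inner face of the front stop at x = -130 mm), +x the back.
- lane_bottles: grey plastic stock tray for dropper bottles, open on top, fixed to the bench: inside 240 mm long (its x) by 44 mm wide (its y), floor 6 mm above the bench, walls all round 5 mm thick, rising 16 mm above the floor. Origin: centre of its underside. Its -x end is the front (nearest the robot, white card on it; inner face of the front stop at x = -120 mm), +x the back.
- turntable: fixed foot of a wooden turntable; origin on the axis, at bench height. Its round platter, 280 mm diameter and 12 mm thick, has its flat top 26 mm above the bench and a lip 4 mm thick, 6 mm high, round its edge.
- platter (a joint): angle (rad) of the turntable's platter about the vertical axis; it turns freely under a light touch and coasts to rest in a second or two
- jar_old1: squat white screw-top solder-paste jar with a green lid, upright, 54 mm diameter, 48 mm high, round, about 0.18 kg; origin at the centre of its underside, z up its axis. Old stock: the front one in its lane, standing too far back
- jar_old2: squat white screw-top solder-paste jar with a green lid, upright, 54 mm diameter, 48 mm high, round, about 0.18 kg; origin at the centre of its underside, z up its axis. Old stock: the one behind (may be absent) in its lane, standing too far back
- jar_new1: squat white screw-top solder-paste jar with a green lid, upright, 54 mm diameter, 48 mm high, round, about 0.18 kg; origin at the centre of its underside, z up its axis. New stock, starts standing on the turntable (may be absent)
- jar_new2: squat white screw-top solder-paste jar with a green lid, upright, 54 mm diameter, 48 mm high, round, about 0.18 kg; origin at the centre of its underside, z up its axis. New stock, starts standing on the turntable (may be absent)
- bottle_old1: brown dropper bottle of flux with a black dropper cap, upright, body 33 mm diameter up to 62 mm height, then a 24 mm collar to 77 mm and a thin rubber teat to 102 mm, about 0.12 kg; origin at the centre of its underside, z up its axis. Old stock: the front one in its lane, standing too far back
- bottle_old2: brown dropper bottle of flux with a black dropper cap, upright, body 33 mm diameter up to 62 mm height, then a 24 mm collar to 77 mm and a thin rubber teat to 102 mm, about 0.12 kg; origin at the centre of its underside, z up its axis. Old stock: the one behind (may be absent) in its lane, standing too far back
- bottle_new1: brown dropper bottle of flux with a black dropper cap, upright, body 33 mm diameter up to 62 mm height, then a 24 mm collar to 77 mm and a thin rubber teat to 102 mm, about 0.12 kg; origin at the centre of its underside, z up its axis. New stock, starts standing on the turntable (may be absent)
- bottle_new2: brown dropper bottle of flux with a black dropper cap, upright, body 33 mm diameter up to 62 mm height, then a 24 mm collar to 77 mm and a thin rubber teat to 102 mm, about 0.12 kg; origin at the centre of its underside, z up its axis. New stock, starts standing on the turntable (may be absent)
- mug: bystander: orange mug, 81 x 113 x 101 mm, origin under its centre
- multimeter: bystander: yellow multimeter lying flat, 142 x 68 x 45 mm, origin under its centre
- marker: bystander: black and white marker pen lying on the bench, 135 mm long, 17 mm thick, origin under its centre
- tape: bystander: roll of black tape lying flat, 62 mm diameter, 19 mm high, origin under its centre
Things that resemble listed ones, but are neither listed nor needed, are in the scene too. Leave any blue look-alike of the bottle_new1 alone.

How it is judged:
By the outcome, as a careful person would: the job done as asked, in the order asked, and still so for the second after the job is handed in, with the robot touching nothing.
Of jar_old2, bottle_old2 only 1 to 2 are there at a start; the rules pass over those that are not, and their reading is None.
Of jar_new1, jar_new2, bottle_new1, bottle_new2 only 3 to 4 are there at a start; the rules pass over those that are not, and their reading is None.
At some moment in a run one of jar_old1, jar_old2, jar_new1, jar_new2 may be knocked a few centimetres aside while the robot is not near it.
It also fails if it takes over 210 s, if anything falls off the work surface, if the arm or the gripper's body presses on something with over 40 N, if the wrist force passes 120 N, or if a joint passes its speed limit or range.

## Robot

A 6-joint arm with a two-finger parallel gripper is mounted at the origin on a cart in front of the work surface, level with it; the furniture and walls round the work are solid. World frame = base frame: x ahead of the robot, y to its left, z up, the work surface at z = 0. Lengths are in m, angles in rad, forces in N, time in s.
With the tool pointing down it reaches from about 0.425 to 0.95 m from the base axis. Payload 3.5 kg.
Tool frame: the origin (TCP) lies midway between the tips of the shut fingers; the grasp point (between the pads) lies ctrl.hold_point_z behind it (ctrl.hold_point_z is the distance from the TCP to the grasp point, in m); z points along the fingers, x is the direction in which the jaws open and shut, and the axes are right-handed (so a half turn about z gives the same grasp; the last joint's range is limited). The gripper opens to 85 mm and grips with 20 to 120 N. Pads are 22 mm wide; open, the fingers measure 114 mm over their backs; the gripper's body (76 mm by 85 mm) begins 54 mm behind the grasp point. The pads swing forward as they close: fully open they stand 13 mm farther back than shut.
Start: joints at [1.093, 0.286, 1.577, -0, 1.279, -0.15], TCP at [0.217, 0.639, 0.231] pointing down, gripper open.
Joint ranges: [-2.77, 2.77], [-0.9, 2.22], [0.21, 2.48], [-1.53, 4.67], [0.24, 2.81], [-2.84, 2.84]. Speed limits (rad/s): [2.79, 2.79, 3.14, 3.14, 3.14, 3.14].

## Interface

Orientations are given as a unit quaternion [x, y, z, w].
In Python, from plant import ctrl gives the robot as it stands.
- The arm moves only by the tool step_arm, never from a script. Its arguments are lists of equal length, an entry for each row: "gripper": the gripper's target within -1 to 1 (shut at 1, half-way at 0, fully open at -1); "linear": the shift along the tool's x, y, z in m, a list of three; "delta_rot": the turn, a rotation vector about the tool's x, y, z in degrees, a list of three. A call has 1 to 20 rows; each row is the pose to reach, as a shift and turn from the pose commanded when the call began, along the tool's axes at that moment; what a row does not reach only later rows make up. A row lasts 1/8 s, in which the tool goes at most 62.5 mm and 10.7 degrees, less where a joint would pass 70% of its speed; a pose out of reach is approached as far as the arm can. A call with a gripper value outside its range is refused whole. The fingers move at their own pace and stop on an object; "grip_force" is the grip in N (left out, the last holds). Time passes only in rows, so rows that repeat a pose let the fingers close. It gives the time, the measured TCP pose, the force and the opening at its end, in the units of the state.
- ctrl.get_state(): the state, without advancing time (a new reading comes with each control period).
- ctrl.read_camera(name): name is "scene" or "top" or "wrist"; returns a dict with "frame" (420x560x3 uint8, red, green, blue), "fx", "fy", "cx", "cy" (pixels), "view" (4x4, takes a point from world to camera coordinates). Camera axes: x right, y down, z forward; pixel columns grow to the right and rows downward; lengths in m; the calibration is good to about 2 mm. A picture is of the moment at which its call begins. There is no depth.
- ctrl.sign_off(): hands the job in, once; it reports no verdict.
The state is a dict: "time": time; "qpos": joint angles; "dq": joint speeds; "joint_efforts": joint torques, N m; "eef_pos": TCP position; "tcp_rot": TCP orientation; "contact_force": force on the tool from outside, world axes, zero at the start; "wrist_torque": the same for the moment, N m; "opening": opening from 0.0 (shut) to 1.0 (fully open).
Only numpy, scipy, OpenCV 4.12 (cv2) and the standard library are available. Lean on these libraries where they do the work, as an engineer would, in place of code of your own. Each camera call takes 0.05 s, during which the arm holds its last target. There are 200 camera calls.

## Working session

There is one attempt and no reset: what is moved stays moved. The work goes in short steps, Python scripts to look and compute and a tool call to move; the robot and the scene stay as the last step left them, time stands still between calls to the robot, and variables do not carry over. Pictures are saved under pics/ and viewed, on a budget of 14 in all, crops included, one or two more only if the job needs it, and the job is handed in when it is done.

Besides the shell and the picture viewer there is one more tool, called after "Request:" as name(argument=value, ...) on one line, values as JSON. step_arm: Moves the arm, as the interface text tells. Its arguments: {"type":"object","properties":{"gripper":{"type":"array"},"linear":{"type":"array"},"delta_rot":{"type":"array"},"grip_force":{"type":"number"}},"required":["gripper","linear","delta_rot"]}

```bash
ls; mkdir -p pics
python3 - <<'E'
from plant import ctrl
import cv2,numpy as np
print(ctrl.get_state(), ctrl.hold_point_z)
for n in ["scene","top"]:
    r=ctrl.read_camera(n); cv2.imwrite(f"pics/{n}0.png",cv2.resize(r["frame"][:,:,::-1],(784,588),interpolation=cv2.INTER_CUBIC)); print(n,r["fx"],r["fy"],r["cx"],r["cy"],r["view"].round(4).tolist())
    np.save(f"{n}0.npy",r["frame"])
E
```

```text
pics
{'time': 0.0, 'qpos': array([ 1.09297954e+00,  2.87179004e-01,  1.57816373e+00, -3.91102857e-06,
        1.27863488e+00, -1.49981911e-01]), 'dq': array([ 1.20660304e-04,  3.69784582e-04,  7.57648086e-04,  5.13608698e-05,
       -1.88851727e-03,  6.86882995e-05]), 'joint_efforts': array([-4.82188079e-04, -4.06004941e+01, -2.92616272e+01, -2.10552794e-04,
        5.94755315e-03,  8.65188326e-06]), 'eef_pos': array([0.21700027, 0.638471  , 0.22994549]), 'tcp_rot': array([ 8.13016305e-01,  5.82239698e-01, -1.06151942e-03,  5.43319981e-04]), 'contact_force': array([ 1.31906735, -0.30102625, -0.70531863]), 'wrist_torque': array([-0.01338435,  0.02647819, -0.06520037]), 'opening': 1.0000084889927825} 0.0187
scene 478.2036764199866 478.2036764199866 277.32891233183506 203.4537458227216 [[-0.5226, -0.8524, -0.0173, 0.2103], [-0.4684, 0.304, -0.8295, 0.3052], [0.7124, -0.4254, -0.5582, 1.0569], [0.0, 0.0, 0.0, 1.0]]
top 503.999906366215 503.999906366215 274.0803189110703 207.77924971408004 [[-0.0262, -0.9997, -0.0001, -0.0423], [-0.9805, 0.0257, -0.1948, 0.5262], [0.1947, -0.005, -0.9809, 1.4976], [0.0, 0.0, 0.0, 1.0]]
```

View pics/top0.png

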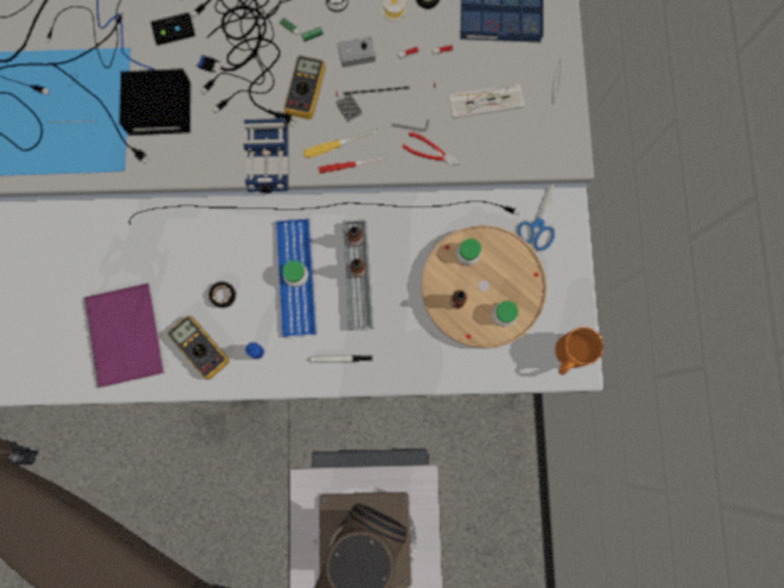

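View pics/scene0.png

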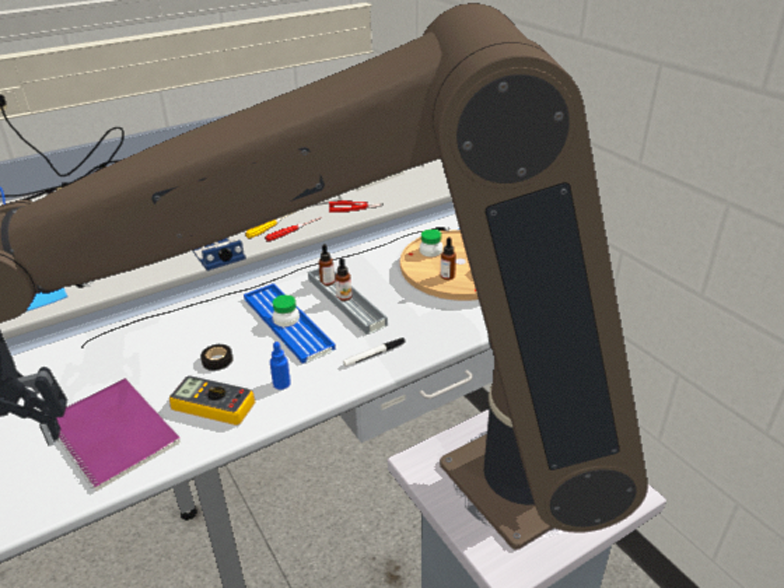

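The top view shows one old jar (294,272) in the blue lane and two old bottles (354,235 and 357,267) in the grey lane. On the turntable are two new jars (469,251 and 507,313) and one new bottle (459,298). The blue look-alike is at (255,350). The scene view agrees, with the arm hiding part of the turntable. Next I measure.

```bash
cat > h.py <<'E'
import numpy as np, cv2
from plant import ctrl
def ray(r,u,v,z):
    V=np.array(r["view"]);R,t=V[:3,:3],V[:3,3];C=-R.T@t
    d=R.T@np.array([(u-r["cx"])/r["fx"],(v-r["cy"])/r["fy"],1.0])
    return (C+d*(z-C[2])/d[2])
def proj(r,p):
    c=np.array(r["view"])@np.append(p,1);return np.array([r["fx"]*c[0]/c[2]+r["cx"],r["fy"]*c[1]/c[2]+r["cy"]])
def blobs(m,amin):
    n,l,s,c=cv2.connectedComponentsWithStats(m.astype(np.uint8));return [(c[i],s[i],l==i) for i in range(1,n) if s[i][4]>=amin]
def hsv(r): return cv2.cvtColor(r["frame"],cv2.COLOR_RGB2HSV)
def green(h): return (h[...,0]>48)&(h[...,0]<80)&(h[...,1]>120)&(h[...,2]>50)
def tool(): 
    s=ctrl.get_state();from scipy.spatial.transform import Rotation as R
    return s,R.from_quat(s["tcp_rot"]).as_matrix()
def rel(p):
    s,M=tool();return M.T@(np.array(p)-s["eef_pos"])
E
python3 - <<'E'
from h import *
r=ctrl.read_camera("top");h=hsv(r)
for c,s,m in blobs(green(h),30):
    print("green",c.round(1),s,"lane z",ray(r,*c,.054).round(4),"tt z",ray(r,*c,.074).round(4))
blue=(h[...,0]>100)&(h[...,0]<125)&(h[...,1]>150)
for c,s,m in blobs(blue,60):
    k=np.argwhere(m)[:,::-1].astype(np.float32)
    w=np.array([ray(r,u,v,.014)[:2] for u,v in k]).astype(np.float32)
    print("blue",c.round(1),s,cv2.minAreaRect(w))
hh=h[150:260,235:275]
g=(h[...,2]<185)&(h[...,1]<60); g[:,:238]=0;g[:,272:]=0;g[:150]=0;g[245:]=0
for c,s,m in blobs(g,60):
    k=np.argwhere(m)[:,::-1]; w=np.array([ray(r,u,v,.022)[:2] for u,v in k]).astype(np.float32); print("grey",c,s,cv2.minAreaRect(w))
dark=(h[...,2]<95)
for c,s,m in blobs(dark[140:270,180:400],8):
    c=c+[180,140]; print("dark",c.round(1),s,ray(r,*c,.085).round(3))
tan=(h[...,0]>8)&(h[...,0]<25)&(h[...,1]>60)&(h[...,2]>120)
for c,s,m in blobs(tan,2000):
    k=cv2.findContours(m.astype(np.uint8),cv2.RETR_EXTERNAL,cv2.CHAIN_APPROX_NONE)[0][0][:,0]
    w=np.array([ray(r,u,v,.03)[:2] for u,v in k]).astype(np.float32);hu=cv2.convexHull(w); print("tt",c,s,cv2.fitEllipse(hu),cv2.minEnclosingCircle(w))
f=r["frame"][:,:,::-1]
cv2.imwrite("pics/crop1.png",cv2.resize(f[150:255,190:400],None,fx=3.8,fy=3.8,interpolation=cv2.INTER_CUBIC))
print(h[200,255],h[220:230,240:268,2])
E
```

```text
green [335.4 177.7] [329 171  14  14 143] lane z [ 0.6148 -0.249   0.054 ] tt z [ 0.6096 -0.2464  0.074 ]
green [209.  193.1] [202 187  14  14 154] lane z [0.5758 0.1437 0.054 ] tt z [0.5711 0.1411 0.074 ]
green [361.7 222.2] [355 216  14  14 147] lane z [ 0.4725 -0.3224  0.054 ] tt z [ 0.4692 -0.3188  0.074 ]
blue [220.  197.5] [215 157  10  81 281] ((0.5734086632728577, 0.1145702376961708), (0.2603469491004944, 0.014725175686180592), 3.293409824371338)
blue [200.7 175.1] [198 159   6  37 143] ((0.6393608450889587, 0.17407383024692535), (0.119144968688488, 0.014661678113043308), 2.933997392654419)
blue [212.1 171.4] [210 158   5  28  61] ((0.6561651825904846, 0.1388573944568634), (0.08991473913192749, 0.008601957000792027), 3.0906014442443848)
blue [203.1 219.9] [200 197   7  43 168] ((0.5064168572425842, 0.16664303839206696), (0.1346968114376068, 0.014648173935711384), 2.974155902862549)
blue [215.1 221.7] [214 205   4  33  64] ((0.4952574074268341, 0.12936030328273773), (0.10233672708272934, 0.006986151449382305), 3.090603828430176)
blue [209.8 222.6] [208 206   5  33  61] ((0.492
[... 1448 characters left out ...]
172 164 150 135 129 130 127 128 125 117 117 116 123 140 147 128 134 142
  128 111 105 109  88  88 106 126 149 165]
 [174 170 155 135 128 129 132 129 120 115 115 119 116 140 144 125 129 138
  129 109 104 102  87  91 106 129 150 164]
 [172 169 156 137 131 131 130 127 119 117 118 115 125 137 145 128 129 141
  135 114 108 106  92  86 105 129 150 164]
 [172 170 157 138 126 129 129 125 118 118 123 114 124 140 144 126 125 137
  139 120 111 108  90  83 104 129 148 160]
 [174 168 157 135 129 130 132 131 119 118 117 116 122 136 139 124 126 136
  137 120 112 105  88  84 100 121 148 163]
 [172 170 155 135 132 130 128 123 119 110 116 114 121 136 139 121 121 134
  135 122 116 108  87  84  96 118 147 164]]
```

View pics/crop1.png

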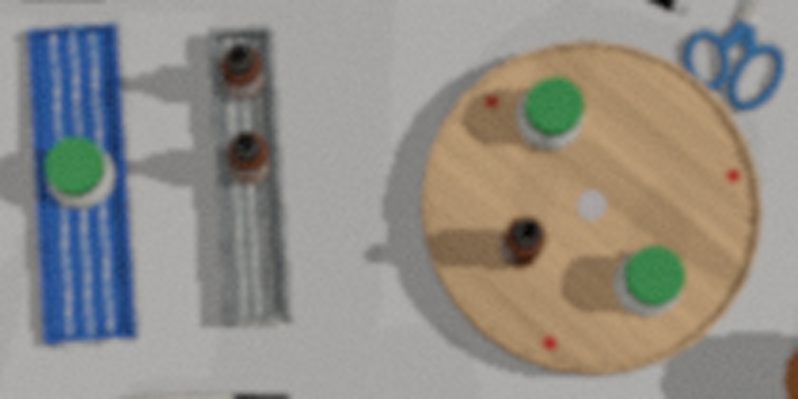

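Crop (3.8x, origin 190,150): blue lane corners are about (27,32), (117,25), (135,338), (42,342) and the grey lane right edge runs (270,28) to (290,320). Bottle teats are at (240,58), (244,145) and, on the turntable, (527,230). I'll compute the lane frames next.

Run:
```python
from h import *
r=ctrl.read_camera("top");h=hsv(r)
q=lambda u,v,z: ray(r,190+(u+.5)/3.8-.5,150+(v+.5)/3.8-.5,z).round(4)
# blue lane: close mask
b=((h[...,0]>95)&(h[...,0]<130)&(h[...,1]>70)).astype(np.uint8); b[:150]=0;b[245:]=0;b[:,:190]=0;b[:,230:]=0
b=cv2.morphologyEx(b,cv2.MORPH_CLOSE,np.ones((7,7)))
c,s,m=max(blobs(b>0,100),key=lambda t:t[1][4]);k=np.argwhere(m)[:,::-1]
w=np.array([ray(r,u,v,.014)[:2] for u,v in k]).astype(np.float32);print("blue rect",s,cv2.minAreaRect(w))
print("blue corners",[q(*p,.014)[:2].tolist() for p in [(27,32),(117,25),(135,338),(42,342)]])
print("grey corners",[q(*p,.022)[:2].tolist() for p in [(210,32),(270,28),(290,320),(238,323)]])
print("teats",[q(*p,.106).tolist() for p in [(240,58),(244,145)]],q(527,230,.126))
w=ctrl.read_camera("scene"); f=w["frame"][:,:,::-1]
# predicted scene pixel of features for cross check
for n,p in [("b_front",q(244,145,.106)),("b_back",q(240,58,.106)),("new b",q(527,230,.126)),("oldjar",[.5758,.1437,.054])]: print(n,(proj(w,p)*1.4).round(0))
```

```text
blue rect [ 197  156   29   85 1697] ((0.5713849663734436, 0.14287111163139343), (0.26807355880737305, 0.07565133273601532), 3.1523189544677734)
blue corners [[0.7018, 0.1879], [0.7059, 0.1118], [0.4387, 0.0985], [0.4374, 0.1746]]
grey corners [[0.6953, 0.0328], [0.6975, -0.0178], [0.4491, -0.0289], [0.4477, 0.0136]]
teats [[0.6476, 0.0049, 0.106], [0.5766, 0.003, 0.106]] [ 0.4989 -0.2139  0.126 ]
b_front [343. 260.]
b_back [327. 246.]
new b [449. 239.]
oldjar [284. 302.]
```

```bash
cat >> h.py <<'E'
from scipy.spatial.transform import Rotation as Rot
def plan(*T):
    s,M=tool();p0=s["eef_pos"];last=p0
    print("tcp",p0.round(4),"head",round(np.degrees(np.arctan2(M[1,0],M[0,0])),1),"F",s["contact_force"].round(1),"open",round(s["opening"],3),"t",round(s["time"],2))
    for x,y,z,hd in T:
        a=np.radians(hd);D=np.array([[np.cos(a),np.sin(a),0],[np.sin(a),-np.cos(a),0],[0,0,-1]])
        rv=Rot.from_matrix(M.T@D).as_rotvec(degrees=True);p=np.array([x,y,z])
        print((x,y,z,hd),"lin",(M.T@(p-p0)).round(4).tolist(),"rot",rv.round(1).tolist(),"rows",int(np.ceil(max(np.linalg.norm(p-last)/.0625,np.linalg.norm(rv)/10.7))));last=p
E
python3 - <<'E'
from h import *
r=ctrl.read_camera("top")
q=lambda u,v,z: ray(r,(u+.5)/1.4-.5,(v+.5)/1.4-.5,z).round(3)
print("mug rim",q(582,345,.1),"handle",q(566,368,.06),"bluebottle",q(255,350,.1),"meter",q(198,347,.04))
plan((.5758,.1437,.15,93),(.5758,.1437,.018,93))
E
```

```text
mug rim [ 0.389 -0.468  0.1  ] handle [ 0.346 -0.441  0.06 ] bluebottle [0.397 0.217 0.1  ] meter [0.414 0.352 0.04 ]
tcp [0.2172 0.6389 0.2308] head 71.2 F [ 0.3  0.1 -0.3] open 0.999 t 0.3
(0.5758, 0.1437, 0.15, 93) lin [-0.3533, 0.4989, 0.0811] rot [-0.0, 0.0, -21.8] rows 10
(0.5758, 0.1437, 0.018, 93) lin [-0.3532, 0.4989, 0.2131] rot [-0.0, 0.0, -21.8] rows 3
```

Request:
step_arm(gripper=[-1, -1, -1, -1, -1, -1, -1, -1, -1, -1, -1, -1, -1, -1, -1, -1], linear=[[-0.353, 0.499, 0.04], [-0.353, 0.499, 0.04], [-0.353, 0.499, 0.04], [-0.353, 0.499, 0.04], [-0.353, 0.499, 0.04], [-0.353, 0.499, 0.04], [-0.353, 0.499, 0.04], [-0.353, 0.499, 0.04], [-0.353, 0.499, 0.06], [-0.353, 0.499, 0.08], [-0.353, 0.499, 0.08], [-0.353, 0.499, 0.08], [-0.353, 0.499, 0.08], [-0.353, 0.499, 0.08], [-0.353, 0.499, 0.08], [-0.353, 0.499, 0.08]], delta_rot=[[0, 0, -21.8], [0, 0, -21.8], [0, 0, -21.8], [0, 0, -21.8], [0, 0, -21.8], [0, 0, -21.8], [0, 0, -21.8], [0, 0, -21.8], [0, 0, -21.8], [0, 0, -21.8], [0, 0, -21.8], [0, 0, -21.8], [0, 0, -21.8], [0, 0, -21.8], [0, 0, -21.8], [0, 0, -21.8]], grip_force=30)

```text
time: 2.3
eef_pos: [0.576, 0.1446, 0.1516]
tcp_rot: [0.688, 0.726, 0.0, 0.0]
contact_force: [-0.8, 0.1, 0.8]
opening: 0.999
```

Run:
```python
from h import *
plan((.5758,.1437,.06,93),(.5758,.1437,.018,93))
w=ctrl.read_camera("wrist");h=hsv(w)
print(w["fx"],w["cx"],w["cy"])
for c,s,m in blobs(green(h),60): print("green",c.round(1),s,ray(w,*c,.054).round(4))
t=ctrl.read_camera("top")
for c,s,m in blobs(green(hsv(t)),30): print("top green",c.round(1),s[4])
s=ctrl.read_camera("scene")
a=cv2.resize(w["frame"][:,:,::-1],(560,420));b=cv2.resize(t["frame"][140:260,170:420,::-1],(560,269))
cv2.imwrite("pics/wrist1.png",a)
```

```text
tcp [0.576  0.1446 0.1516] head 93.1 F [-0.8  0.1  0.8] open 0.999 t 2.3
(0.5758, 0.1437, 0.06, 93) lin [-0.0009, -0.0003, 0.0916] rot [0.0, -0.0, 0.1] rows 2
(0.5758, 0.1437, 0.018, 93) lin [-0.0009, -0.0003, 0.1336] rot [0.0, -0.0, 0.1] rows 1
324.4249601069601 280.18692065273177 215.06449959431458
green [279.9 215.3] [ 250  185   61   61 2883] [0.5742 0.1429 0.054 ]
top green [335.3 177.7] 143
top green [361.8 222.2] 146
```

View pics/wrist1.png

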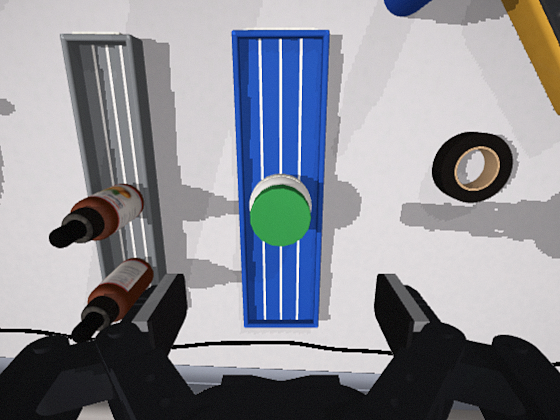

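The wrist view shows the blue lane with rim corners (232,31), (329,31), (319,327), (246,326) and its white front card at the top. The jar lid is at (280,215), and the grey lane front rim runs (62,36) to (137,35). I'll refine the lane frames from this view.

Run:
```python
from h import *
w=ctrl.read_camera("wrist")
for n,P,z in [("blue",[(232,31),(329,31),(319,327),(246,326)],.014),("grey",[(62,36),(130,35)],.022)]:
    X=np.array([ray(w,*p,z)[:2] for p in P]);print(n,X.round(4).tolist())
    if len(X)==4:
        c=X.mean(0);d=(X[2]+X[3]-X[0]-X[1])/2;print("centre",c.round(4),"len",np.linalg.norm(d),"ang",np.degrees(np.arctan2(d[1],d[0])),"wid",np.linalg.norm(X[0]-X[1]),np.linalg.norm(X[2]-X[3]))
        a=d/np.linalg.norm(d);f=c-a*.13;print("front inner",f.round(4),"jar target",(f+a*.027).round(4))
```

```text
blue [[0.4401, 0.0987], [0.4362, 0.1732], [0.7034, 0.1891], [0.7061, 0.115]]
centre [0.5715 0.144 ] len 0.2671017755863988 ang 3.464316821702951 wid 0.07463541971972684 0.07417658631974981
front inner [0.4417 0.1361] jar target [0.4687 0.1378]
grey [[0.4518, -0.0276], [0.4485, 0.0234]]
```

Request:
step_arm(gripper=[-1, -1, -1, -1, 0.1, 1, 1, 1, 1], linear=[[-0.001, 0, 0.06], [-0.001, 0.001, 0.1], [-0.001, 0.001, 0.133], [-0.001, 0.001, 0.133], [-0.001, 0.001, 0.133], [-0.001, 0.001, 0.133], [-0.001, 0.001, 0.133], [-0.001, 0.001, 0.133], [-0.001, 0.001, 0.133]], delta_rot=[[0, 0, 0], [0, 0, 0], [0, 0, 0], [0, 0, 0], [0, 0, 0], [0, 0, 0], [0, 0, 0], [0, 0, 0], [0, 0, 0]], grip_force=30)

```text
time: 3.62
eef_pos: [0.5789, 0.1438, 0.0213]
tcp_rot: [0.688, 0.725, 0.002, 0.001]
contact_force: [-2.1, 1.1, 5.9]
opening: 0.579
```

Request:
step_arm(gripper=[1, 1, 1, 1, 1, 1, 1, 1], linear=[[0, 0, -0.005], [0, -0.02, -0.005], [0, -0.05, -0.005], [0, -0.08, -0.005], [0, -0.1, -0.005], [0, -0.1, -0.005], [0, -0.1, -0.005], [0, -0.1, -0.005]], delta_rot=[[0, 0, 0], [0, 0, 0], [0, 0, 0], [0, 0, 0], [0, 0, 0], [0, 0, 0], [0, 0, 0], [0, 0, 0]])

```text
time: 4.62
eef_pos: [0.4786, 0.138, 0.0238]
tcp_rot: [0.688, 0.725, 0.001, 0.001]
contact_force: [0.3, 0.7, -0.9]
opening: 0.572
```

Run:
```python
from h import *
plan((.4687,.1378,.02,93.4))
w=ctrl.read_camera("wrist");h=hsv(w)
for c,s,m in blobs(green(h),60): print("green",c.round(1),s,ray(w,*c,.054).round(4))
cv2.imwrite("pics/wrist2.png",w["frame"][:,:,::-1])
```

```text
tcp [0.4786 0.138  0.0238] head 93.0 F [ 0.3  0.7 -0.9] open 0.572 t 4.62
(0.4687, 0.1378, 0.02, 93.4) lin [0.0004, -0.0099, 0.0038] rot [0.1, 0.0, -0.4] rows 1
green [281.  303.5] [  221   244   121   118 11142] [0.4733 0.1366 0.054 ]
```

View pics/wrist2.png

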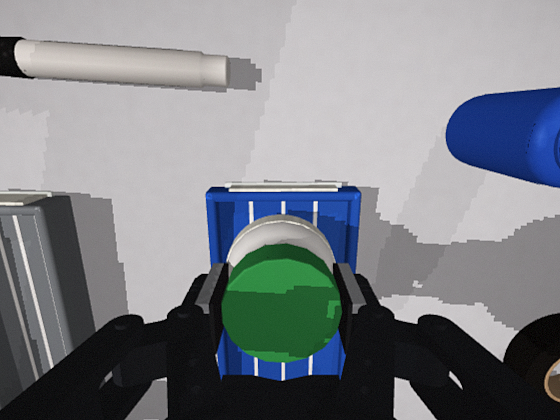

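The jar is held, with its lid at (281,303). Its front base edge, around row 215, is still short of the stop at row about 195. I'll lower it and creep forward.

Request:
step_arm(gripper=[1, 1, 1, 1, 1, 1, 1], linear=[[0, 0, 0.002], [0, -0.002, 0.003], [0, -0.003, 0.003], [0, -0.004, 0.003], [0, -0.005, 0.003], [0, -0.006, 0.003], [0, -0.006, 0.003]], delta_rot=[[0, 0, 0], [0, 0, 0], [0, 0, 0], [0, 0, 0], [0, 0, 0], [0, 0, 0], [0, 0, 0]])

```text
time: 5.55
eef_pos: [0.4726, 0.1377, 0.0213]
tcp_rot: [0.688, 0.725, 0.001, 0.001]
contact_force: [4.4, 0.4, 5.7]
opening: 0.578
```

Request:
step_arm(gripper=[1, 1, 1, 1], linear=[[0, -0.001, 0], [0, -0.002, 0], [0, -0.003, 0], [0, -0.003, 0]], delta_rot=[[0, 0, 0], [0, 0, 0], [0, 0, 0], [0, 0, 0]])

```text
time: 6.05
eef_pos: [0.4708, 0.1376, 0.0215]
tcp_rot: [0.688, 0.725, 0.002, 0.002]
contact_force: [7.5, 1.0, 2.6]
opening: 0.576
```

Request:
step_arm(gripper=[0.2, -0.5, -1, -1, -1, -1, -1, -1], linear=[[0, 0, -0.001], [0, 0, -0.001], [0, 0, -0.001], [0, 0, -0.03], [0, 0.01, -0.08], [0, 0.02, -0.13], [0, 0.02, -0.13], [0, 0.02, -0.13]], delta_rot=[[0, 0, 0], [0, 0, 0], [0, 0, 0], [0, 0, 0], [0, 0, 0], [0, 0, 0], [0, 0, 0], [0, 0, 0]])

```text
time: 7.05
eef_pos: [0.4867, 0.1385, 0.1489]
tcp_rot: [0.688, 0.726, -0.001, -0.001]
contact_force: [-0.9, -1.0, -0.8]
opening: 0.999
```

Run:
```python
from h import *
w=ctrl.read_camera("wrist");h=hsv(w)
for c,s,m in blobs(green(h),60): print("green",c.round(1),s,ray(w,*c,.054).round(4))
cv2.imwrite("pics/wrist3.png",w["frame"][:,:,::-1])
plan((.5766,.003,.16,92.7),(.5766,.003,.041,92.7))
```

```text
green [280.2 194.5] [ 249  163   63   63 3055] [0.4672 0.1361 0.054 ]
tcp [0.4862 0.1385 0.1481] head 93.0 F [ 0.2 -0.1  0.3] open 1.0 t 7.1
(0.5766, 0.003, 0.16, 92.7) lin [-0.14, 0.083, -0.0123] rot [-0.3, 0.0, 0.3] rows 3
(0.5766, 0.003, 0.041, 92.7) lin [-0.14, 0.0836, 0.1067] rot [-0.3, 0.0, 0.3] rows 2
```

View pics/wrist3.png

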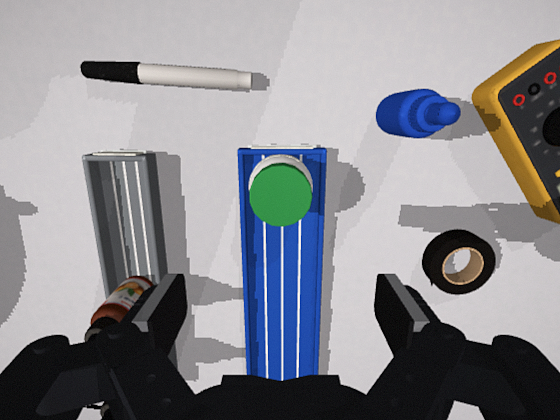

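The jar is against the stop: its base edge, at row about 155, meets the front wall. Next is the front bottle.

Request:
step_arm(gripper=[-1, -1, -1, -1, -1, -1, -1, -1, -1, -1], linear=[[-0.01, 0.01, -0.03], [-0.06, 0.04, -0.03], [-0.11, 0.07, -0.03], [-0.14, 0.083, -0.02], [-0.14, 0.083, 0.0], [-0.14, 0.083, 0.05], [-0.14, 0.083, 0.09], [-0.14, 0.083, 0.107], [-0.14, 0.083, 0.107], [-0.14, 0.083, 0.107]], delta_rot=[[0, 0, 0], [0, 0, 0], [0, 0, 0], [0, 0, 0], [0, 0, 0], [0, 0, 0], [0, 0, 0], [0, 0, 0], [0, 0, 0], [0, 0, 0]])

```text
time: 8.35
eef_pos: [0.5796, 0.0033, 0.0449]
tcp_rot: [0.688, 0.726, 0.001, 0.001]
contact_force: [0.6, -0.0, -0.3]
opening: 1.0
```

Run:
```python
from h import *
w=ctrl.read_camera("wrist")
cv2.imwrite("pics/wrist4.png",w["frame"][:,:,::-1])
P=plan((.5766,.003,.041,92.7))
for z in (.006,.068,.108): print(z,proj(w,(.5766,.003,z)).round(0), proj(w,(.4708,-.0025,z)).round(0))
```

```text
tcp [0.5799 0.0031 0.0453] head 93.0 F [0.8 0.5 0.8] open 1.004 t 8.4
(0.5766, 0.003, 0.041, 92.7) lin [0.0, -0.0034, 0.0043] rot [0.2, 0.0, 0.3] rows 1
0.006 [282. 243.] [283.  48.]
0.068 [283. 299.] [284.  12.]
0.108 [284. 371.] [287. -45.]
```

View pics/wrist4.png

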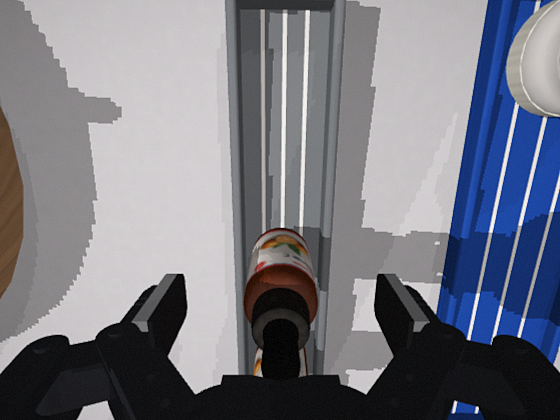

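The bottle is centred between the jaws (column about 282), and the lane's front inner edge is at row about 10.

Run:
```python
from h import *
w=ctrl.read_camera("wrist")
for p in [(227,0),(240,10),(333,9),(348,5),(335,100),(240,100),(233,100),(343,100)]: print(p,ray(w,*p,.022).round(4))
```

```text
(227, 0) [ 0.4558 -0.0285  0.022 ]
(240, 10) [ 0.4594 -0.0226  0.022 ]
(333, 9) [0.4568 0.0189 0.022 ]
(348, 5) [0.4549 0.0254 0.022 ]
(335, 100) [0.495  0.0238 0.022 ]
(240, 100) [ 0.4974 -0.0221  0.022 ]
(233, 100) [ 0.4976 -0.0254  0.022 ]
(343, 100) [0.4948 0.0276 0.022 ]
```

Request:
step_arm(gripper=[-1, -0.5, 0.5, 1, 1, 1, 1], linear=[[0, -0.003, 0.004], [0, -0.003, 0.004], [0, -0.003, 0.004], [0, -0.003, 0.004], [0, -0.003, 0.004], [0, -0.003, 0.004], [0, -0.003, 0.004]], delta_rot=[[0, 0, 0], [0, 0, 0], [0, 0, 0], [0, 0, 0], [0, 0, 0], [0, 0, 0], [0, 0, 0]], grip_force=30)

```text
time: 9.32
eef_pos: [0.5758, 0.003, 0.0396]
tcp_rot: [0.688, 0.725, 0.0, 0.0]
contact_force: [0.0, 0.3, 2.9]
opening: 0.368
```

Request:
step_arm(gripper=[1, 1, 1, 1, 1, 1, 1, 1, 1, 1, 1], linear=[[0, 0, -0.004], [0, -0.02, -0.004], [0, -0.045, -0.004], [0, -0.07, -0.004], [0, -0.09, -0.004], [0, -0.097, -0.004], [0, -0.097, -0.002], [0, -0.097, 0.0], [0, -0.098, 0.0], [0, -0.099, 0.0], [0, -0.099, 0.0]], delta_rot=[[0, 0, 0], [0, 0, 0], [0, 0, 0], [0, 0, 0], [0, 0, 0], [0, 0, 0], [0, 0, 0], [0, 0, 0], [0, 0, 0], [0, 0, 0], [0, 0, 0]])

```text
time: 10.7
eef_pos: [0.4772, -0.0024, 0.0396]
tcp_rot: [0.688, 0.726, 0.0, 0.0]
contact_force: [1.3, 0.1, 0.2]
opening: 0.368
```

Run:
```python
from h import *
w=ctrl.read_camera("wrist")
cv2.imwrite("pics/wrist5.png",w["frame"][:,:,::-1])
plan((.473,-.002,.04,93))
```

```text
tcp [ 0.4771 -0.0024  0.0396] head 93.0 F [ 0.8 -0.   0.5] open 0.372 t 10.75
(0.473, -0.002, 0.04, 93) lin [0.0006, -0.0041, -0.0004] rot [0.1, 0.0, 0.0] rows 1
```

View pics/wrist5.png

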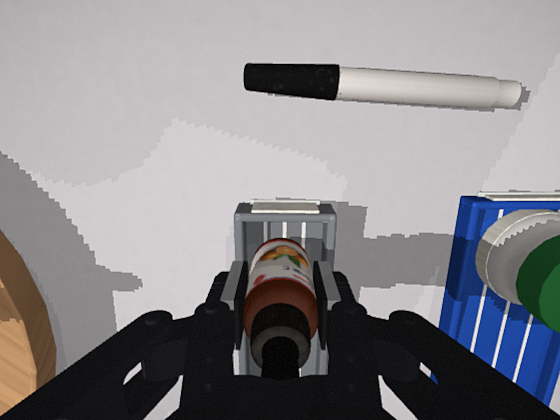

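The bottle base edge at row 238 is still about 5–8 mm from the stop (row about 220). I'll creep forward.

Request:
step_arm(gripper=[1, 1, 1, 1, 1, 1], linear=[[0, -0.001, 0.001], [0, -0.002, 0.001], [0, -0.003, 0.001], [0, -0.004, 0.001], [0, -0.005, 0.001], [0, -0.005, 0.001]], delta_rot=[[0, 0, 0], [0, 0, 0], [0, 0, 0], [0, 0, 0], [0, 0, 0], [0, 0, 0]])

```text
time: 11.5
eef_pos: [0.4735, -0.0028, 0.0396]
tcp_rot: [0.688, 0.725, 0.001, 0.002]
contact_force: [3.5, 1.7, 5.4]
opening: 0.369
```

Request:
step_arm(gripper=[1, 1, 1, 1, 1], linear=[[0, -0.001, -0.001], [0, -0.002, -0.001], [0, -0.003, -0.001], [0, -0.003, -0.001], [0, -0.003, -0.001]], delta_rot=[[0, 0, 0], [0, 0, 0], [0, 0, 0], [0, 0, 0], [0, 0, 0]])

```text
time: 12.12
eef_pos: [0.4691, -0.0028, 0.0396]
tcp_rot: [0.688, 0.725, 0.0, 0.0]
contact_force: [2.7, -0.1, 4.6]
opening: 0.369
```

Run:
```python
from h import *
w=ctrl.read_camera("wrist")
cv2.imwrite("pics/wrist6.png",cv2.resize(w["frame"][180:380,180:380,::-1],(600,600)))
plan((.473,-.002,.04,93))
```

```text
tcp [ 0.4691 -0.0028  0.0396] head 93.0 F [ 3.8 -0.7  5.6] open 0.368 t 12.18
(0.473, -0.002, 0.04, 93) lin [0.0006, 0.004, -0.0004] rot [0.1, 0.0, 0.0] rows 1
```

View pics/wrist6.png

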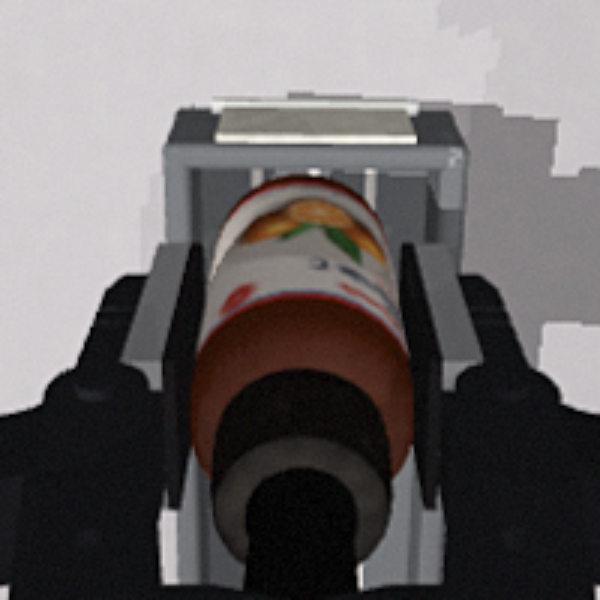

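The base edge (crop row 177) is within about 2 mm of the stop's foot (crop row about 168). One more small push.

Request:
step_arm(gripper=[1, 1, 1, 1, 1], linear=[[0, -0.001, 0], [0, -0.002, 0], [0, -0.003, 0], [0, -0.004, 0], [0, -0.004, 0]], delta_rot=[[0, 0, 0], [0, 0, 0], [0, 0, 0], [0, 0, 0], [0, 0, 0]])

```text
time: 12.8
eef_pos: [0.4652, -0.0029, 0.0397]
tcp_rot: [0.688, 0.725, 0.001, 0.001]
contact_force: [3.5, 0.1, 4.9]
opening: 0.368
```

Run:
```python
from h import *
w=ctrl.read_camera("wrist")
cv2.imwrite("pics/wrist7.png",cv2.resize(w["frame"][180:380,180:380,::-1],(600,600)))
```

```text
(no output)
```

View pics/wrist7.png

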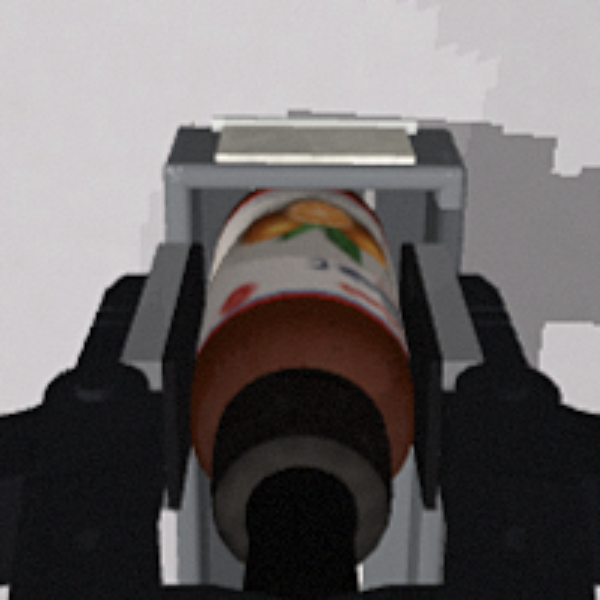

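Run:
```python
from h import *
w=ctrl.read_camera("wrist")
print(ray(w,279.5,242.7,.022).round(4),ray(w,279.5,239,.006).round(4),ray(w,279.5,236,.022).round(4))
for z in(.006,.022,.068): print(z,proj(w,(.4652,-.0029,z)),proj(w,(.4652-.0165,-.0029,z)))
plan()
```

```text
[ 0.4536 -0.0053  0.022 ] [ 0.4579 -0.0051  0.006 ] [ 0.4498 -0.0055  0.022 ]
0.006 [282.57290234 250.67478507] [284.12851665 224.3637352 ]
0.022 [282.77806057 262.58611302] [284.47776748 234.28187413]
0.068 [283.63034449 312.06905641] [285.94596923 275.97634653]
tcp [ 0.4653 -0.0029  0.0397] head 93.0 F [4.  0.8 4.8] open 0.37 t 12.9
```

Request:
step_arm(gripper=[1, 1, 1, 1, 1, 1], linear=[[0, -0.001, -0.001], [0, -0.002, -0.001], [0, -0.003, -0.001], [0, -0.004, -0.001], [0, -0.005, -0.001], [0, -0.005, -0.001]], delta_rot=[[0, 0, 0], [0, 0, 0], [0, 0, 0], [0, 0, 0], [0, 0, 0], [0, 0, 0]])

```text
time: 13.65
eef_pos: [0.4609, -0.003, 0.0404]
tcp_rot: [0.689, 0.725, 0.001, 0.001]
contact_force: [6.9, 1.8, -1.5]
opening: 0.371
```

Run:
```python
from h import *
plan()
w=ctrl.read_camera("wrist");f=w["frame"]
print(f[225:262,270].tolist()[::2])
print([ (v,ray(w,279.5,v,.022)[0].round(4)) for v in (244,248,252,256)])
```

```text
tcp [ 0.4609 -0.003   0.0404] head 93.0 F [ 6.9  1.8 -1.5] open 0.371 t 13.65
[[178, 176, 176], [230, 231, 226], [112, 108, 102], [130, 126, 118], [125, 124, 116], [119, 118, 113], [122, 119, 110], [228, 225, 216], [156, 153, 148], [116, 118, 122], [125, 128, 131], [125, 128, 131], [109, 110, 111], [111, 106, 100], [48, 21, 7], [86, 44, 15], [127, 91, 44], [126, 83, 34], [111, 104, 97]]
[(244, np.float64(0.4503)), (248, np.float64(0.4527)), (252, np.float64(0.455)), (256, np.float64(0.4574))]
```

Fx has risen to 6.9 N with no floor load, so the bottle is at the stop. Next: release, rise, and go over the second bottle.

Request:
step_arm(gripper=[0.3, -0.4, -1, -1, -1, -1, -1, -1, -1, -1, -1, -1, -1, -1], linear=[[0, 0, 0.001], [0, 0, 0.001], [0, 0, 0], [0, 0, -0.05], [0, 0, -0.1], [0, 0.03, -0.11], [0, 0.08, -0.11], [0, 0.13, -0.11], [-0.002, 0.187, -0.11], [-0.002, 0.187, -0.11], [-0.002, 0.187, -0.06], [-0.002, 0.187, -0.02], [-0.002, 0.187, 0], [-0.002, 0.187, 0]], delta_rot=[[0, 0, 0], [0, 0, 0], [0, 0, 0], [0, 0, 0], [0, 0, 0], [0, 0, 0], [0, 0, 0], [0, 0, 0], [0, 0, 0], [0, 0, 0], [0, 0, 0], [0, 0, 0], [0, 0, 0], [0, 0, 0]])

```text
time: 15.45
eef_pos: [0.6444, 0.0049, 0.0386]
tcp_rot: [0.688, 0.725, -0.001, -0.002]
contact_force: [0.0, -0.7, -0.3]
opening: 1.002
```

Run:
```python
from h import *
plan((.6476,.0049,.041,93))
w=ctrl.read_camera("wrist")
cv2.imwrite("pics/wrist8.png",w["frame"][:,:,::-1])
print([proj(w,(.6476,.0049,z)).round(0) for z in (.006,.068,.108)])
```

```text
tcp [0.6444 0.0049 0.0386] head 93.0 F [ 0.  -0.7 -0.3] open 1.002 t 15.45
(0.6476, 0.0049, 0.041, 93) lin [-0.0002, 0.0031, -0.0025] rot [-0.3, -0.0, 0.0] rows 1
[array([282., 257.]), array([283., 320.]), array([285., 403.])]
```

View pics/wrist8.png

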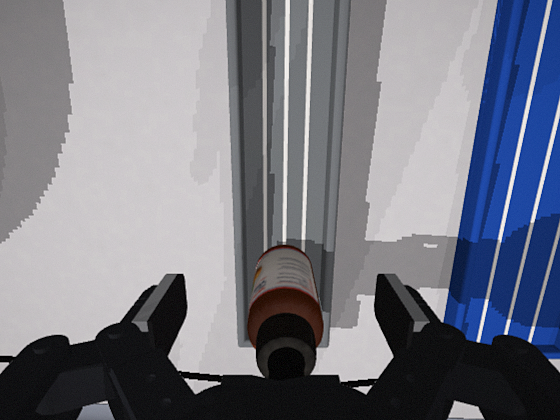

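The second bottle is centred in the jaws at column about 285, but its base edge at row 245 says it stands a little farther back than the top view gave. I'll compute that.

Run:
```python
from h import *
w=ctrl.read_camera("wrist")
x=ray(w,284,245,.006);print(x.round(4),"centre",x[0]+.0165, "shoulder front r295", ray(w,284,292,.068).round(4))
t=ctrl.read_camera("top");h=hsv(t)
d=h[...,2]<80
for c,s,m in blobs(d[200:225,310:340],8): c=c+[310,200]; print(c,s,[ray(t,*c,z).round(4) for z in (.1,.08,.115)])
for c,s,m in blobs(green(h),30): print("g",c.round(1),s[4])
```

```text
[0.6427 0.0054 0.006 ] centre 0.659221062696404 shoulder front r295 [0.6374 0.0044 0.068 ]
[327.09677419 212.59677419] [13  8  9 11 62] [array([ 0.4966, -0.2129,  0.1   ]), array([ 0.5003, -0.2152,  0.08  ]), array([ 0.4938, -0.2113,  0.115 ])]
g [335.3 177.7] 142
g [361.8 222.3] 148
```

Request:
step_arm(gripper=[-1, -1, 0.2, 1, 1, 1, 1], linear=[[0, 0.006, -0.002], [0, 0.011, -0.003], [0, 0.011, -0.003], [0, 0.011, -0.003], [0, 0.011, -0.003], [0, 0.011, -0.003], [0, 0.011, -0.003]], delta_rot=[[0, 0, 0], [0, 0, 0], [0, 0, 0], [0, 0, 0], [0, 0, 0], [0, 0, 0], [0, 0, 0]])

```text
time: 16.48
eef_pos: [0.6573, 0.0054, 0.0433]
tcp_rot: [0.688, 0.725, -0.0, -0.0]
contact_force: [-0.3, 0.6, 0.2]
opening: 0.36
```

Request:
step_arm(gripper=[1, 1, 1, 1, 1, 1, 1, 1, 1, 1, 1, 1], linear=[[0, 0, -0.004], [0, -0.02, -0.004], [0, -0.05, -0.004], [0, -0.08, -0.004], [0, -0.11, -0.004], [0, -0.13, -0.004], [0, -0.14, -0.004], [0, -0.145, -0.003], [0, -0.145, -0.001], [0, -0.145, 0], [0, -0.145, 0], [0, -0.145, 0]], delta_rot=[[0, 0, 0], [0, 0, 0], [0, 0, 0], [0, 0, 0], [0, 0, 0], [0, 0, 0], [0, 0, 0], [0, 0, 0], [0, 0, 0], [0, 0, 0], [0, 0, 0], [0, 0, 0]])

```text
time: 17.98
eef_pos: [0.5129, -0.0023, 0.0433]
tcp_rot: [0.688, 0.726, 0.0, -0.0]
contact_force: [-0.2, -0.9, -1.2]
opening: 0.362
```

Run:
```python
from h import *
plan()
w=ctrl.read_camera("wrist")
cv2.imwrite("pics/wrist9.png",w["frame"][:,:,::-1])
```

```text
tcp [ 0.5129 -0.0023  0.0433] head 93.0 F [-0.2 -0.9 -1.2] open 0.362 t 17.98
```

View pics/wrist9.png

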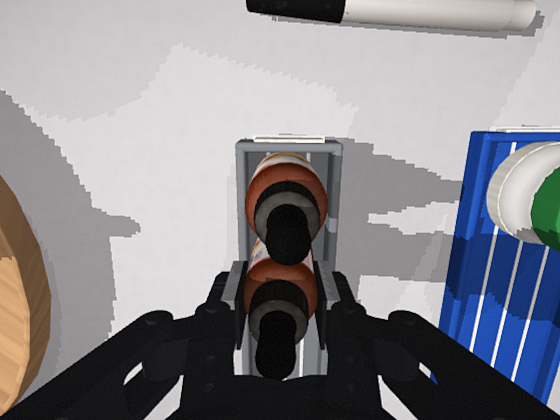

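The front bottle is upright at the stop, with its collar at (285,215). The second is held behind it, collar (278,310), with a gap of several mm. I'll creep it forward.

Request:
step_arm(gripper=[1, 1, 1, 1, 1, 1, 1], linear=[[0, -0.001, 0], [0, -0.002, 0], [0, -0.003, 0], [0, -0.004, 0], [0, -0.005, 0], [0, -0.006, 0], [0, -0.006, 0]], delta_rot=[[0, 0, 0], [0, 0, 0], [0, 0, 0], [0, 0, 0], [0, 0, 0], [0, 0, 0], [0, 0, 0]])

```text
time: 18.9
eef_pos: [0.5066, -0.0027, 0.0433]
tcp_rot: [0.688, 0.725, -0.0, -0.0]
contact_force: [0.4, 0.4, -0.5]
opening: 0.366
```

Request:
step_arm(gripper=[1, 1, 1, 1], linear=[[0, -0.001, 0], [0, -0.002, 0], [0, -0.003, 0], [0, -0.003, 0]], delta_rot=[[0, 0, 0], [0, 0, 0], [0, 0, 0], [0, 0, 0]])

```text
time: 19.4
eef_pos: [0.5042, -0.0029, 0.0437]
tcp_rot: [0.688, 0.725, 0.0, 0.001]
contact_force: [1.7, -0.4, -1.0]
opening: 0.362
```

Request:
step_arm(gripper=[1, 1, 1, 1, 1], linear=[[0, -0.001, 0], [0, -0.002, 0], [0, -0.002, 0], [0, -0.002, 0.001], [0, -0.002, 0.001]], delta_rot=[[0, 0, 0], [0, 0, 0], [0, 0, 0], [0, 0, 0], [0, 0, 0]])

```text
time: 20.02
eef_pos: [0.5038, -0.0033, 0.0436]
tcp_rot: [0.688, 0.725, 0.001, 0.002]
contact_force: [5.6, 0.6, 2.7]
opening: 0.366
```

Contact is felt at 5.6 N. I'll release and go to look over the turntable.

Request:
step_arm(gripper=[0.3, -0.4, -1, -1, -1, -1, -1, -1, -1, -1, -1, -1, -1], linear=[[0, 0.001, 0], [0, 0.001, 0], [0, 0.001, 0], [0, 0, -0.05], [0, 0, -0.1], [0, 0, -0.14], [-0.05, 0, -0.17], [-0.1, 0, -0.17], [-0.15, -0.01, -0.17], [-0.2, -0.015, -0.17], [-0.21, -0.015, -0.17], [-0.21, -0.015, -0.17], [-0.21, -0.015, -0.17]], delta_rot=[[0, 0, 0], [0, 0, 0], [0, 0, 0], [0, 0, 0], [0, 0, 0], [0, 0, 0], [0, 0, 0], [0, 0, 0], [0, 0, 0], [0, 0, 0], [0, 0, 0], [0, 0, 0], [0, 0, 0]])

```text
time: 21.65
eef_pos: [0.4975, -0.212, 0.2118]
tcp_rot: [0.688, 0.726, 0.0, -0.001]
contact_force: [-0.8, 0.7, 0.0]
opening: 1.0
```

Run:
```python
from h import *
t=ctrl.read_camera("top");h=hsv(t)
for c,s,m in blobs(green(h),30): print("g",c.round(1),s[4],ray(t,*c,.054).round(4),ray(t,*c,.074).round(4))
w=ctrl.read_camera("wrist")
print("w",[(c.round(1).tolist(),s[4],ray(w,*c,.074).round(4)) for c,s,m in blobs(green(hsv(w)),100)])
a=cv2.resize(t["frame"][140:250,190:400,::-1],(798,418),interpolation=cv2.INTER_CUBIC)
cv2.imwrite("pics/w10.png",w["frame"][:,:,::-1]); cv2.imwrite("pics/top10.png",a)
plan()
```

```text
g [361.8 222.2] 144 [ 0.4726 -0.3226  0.054 ] [ 0.4693 -0.319   0.074 ]
g [211.4 227.1] 153 [0.4694 0.1363 0.054 ] [0.4662 0.1339 0.074 ]
w [([160.1, 165.3], np.int32(2471), array([ 0.4687, -0.319 ,  0.074 ])), ([240.3, 307.6], np.int32(1796), array([ 0.6068, -0.2471,  0.074 ]))]
tcp [ 0.4978 -0.212   0.2121] head 93.1 F [-0.6 -0.3  0.1] open 1.002 t 21.75
```

View pics/w10.png

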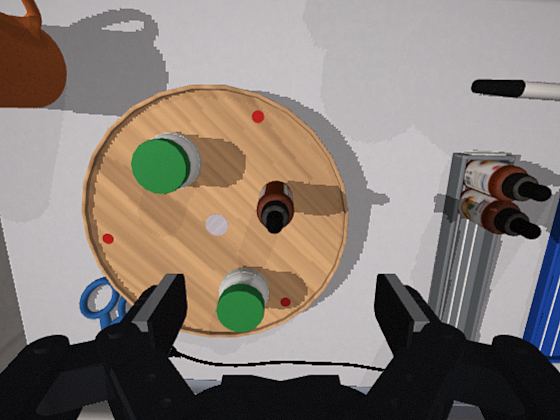

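The wrist view confirms three new items on the turntable: jars at (160,165) and (240,308) and one bottle, teat (275,226), base edge row 181. The two old bottles stand close together at the front of the grey lane.

Run:
```python
from h import *
w=ctrl.read_camera("wrist")
print("base front",ray(w,277,181,.026).round(4),"collar",ray(w,276,211,.103).round(4),"teat",ray(w,275,227,.128).round(4))
plan((.502,-.213,.061,93),(.502,-.213,.13,93))
```

```text
base front [ 0.4868 -0.2171  0.026 ] collar [ 0.496  -0.2168  0.103 ] teat [ 0.501 -0.217  0.128]
tcp [ 0.4979 -0.2121  0.2123] head 93.1 F [-0.1  0.8  0.2] open 0.996 t 21.8
(0.502, -0.213, 0.061, 93) lin [-0.0011, 0.0041, 0.1513] rot [-0.0, -0.0, 0.1] rows 3
(0.502, -0.213, 0.13, 93) lin [-0.0011, 0.0041, 0.0823] rot [-0.0, -0.0, 0.1] rows 2
```

Request:
step_arm(gripper=[-1, -1, -1, -1, -0.6, 0, 0.5, 1, 1, 1, 1], linear=[[-0.004, 0.003, 0.05], [-0.004, 0.003, 0.1], [-0.004, 0.003, 0.135], [-0.004, 0.003, 0.149], [-0.004, 0.003, 0.149], [-0.004, 0.003, 0.149], [-0.004, 0.003, 0.149], [-0.004, 0.003, 0.149], [-0.004, 0.003, 0.149], [-0.004, 0.003, 0.149], [-0.004, 0.003, 0.149]], delta_rot=[[0, 0, 0], [0, 0, 0], [0, 0, 0], [0, 0, 0], [0, 0, 0], [0, 0, 0], [0, 0, 0], [0, 0, 0], [0, 0, 0], [0, 0, 0], [0, 0, 0]])

```text
time: 23.18
eef_pos: [0.5021, -0.2179, 0.0653]
tcp_rot: [0.688, 0.725, 0.0, 0.001]
contact_force: [-0.5, -0.1, 6.8]
opening: 0.363
```

Request:
step_arm(gripper=[1, 1, 1, 1, 1], linear=[[0, 0, -0.01], [0, 0, -0.04], [0, 0, -0.08], [0, 0, -0.12], [0, 0, -0.12]], delta_rot=[[0, 0, 0], [0, 0, 0], [0, 0, 0], [0, 0, 0], [0, 0, 0]])

```text
time: 23.8
eef_pos: [0.5029, -0.2186, 0.1877]
tcp_rot: [0.688, 0.725, 0.001, 0.004]
contact_force: [0.7, 0.7, -2.1]
opening: 0.364
```

Run:
```python
from h import *
w=ctrl.read_camera("wrist");t=ctrl.read_camera("top")
a=w["frame"][:,:,::-1];b=cv2.resize(t["frame"][140:250,190:400,::-1],(560,293))
cv2.imwrite("pics/c11.png",cv2.resize(np.vstack([a[200:],b]),None,fx=1.1,fy=1.1))
plan((.5,0.0,.19,93),(.545,.001,.1,93),(.545,.001,.044,93))
```

```text
tcp [ 0.5006 -0.2171  0.1829] head 93.0 F [-0.4  0.8 -1.4] open 0.367 t 23.9
(0.5, 0.0, 0.19, 93) lin [0.2168, 0.0108, -0.007] rot [-0.0, -0.0, 0.0] rows 4
(0.545, 0.001, 0.1, 93) lin [0.2154, 0.0558, 0.083] rot [-0.0, -0.0, 0.0] rows 2
(0.545, 0.001, 0.044, 93) lin [0.2154, 0.0559, 0.139] rot [-0.0, -0.0, 0.0] rows 1
```

View pics/c11.png

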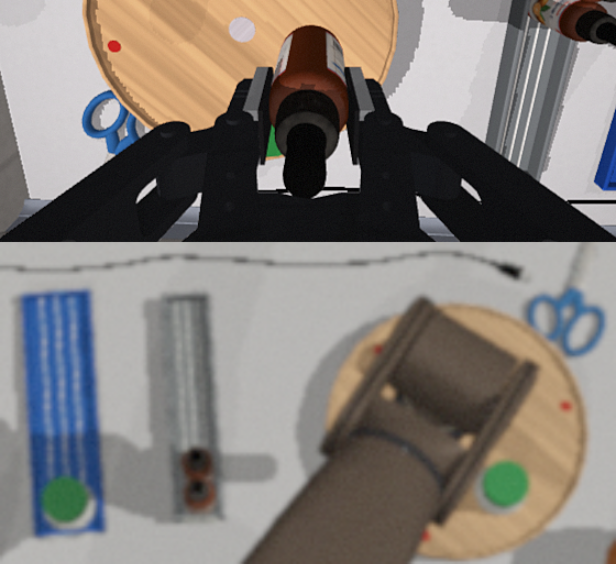

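The bottle is held upright and the lanes are undisturbed. Now I place it at about x=0.545 in the grey lane.

Request:
step_arm(gripper=[1, 1, 1, 1, 1, 1, 1, 1, 1, 1, 1, 1, 1], linear=[[0.04, 0.01, 0], [0.09, 0.02, 0], [0.14, 0.04, 0], [0.19, 0.056, 0], [0.216, 0.056, 0], [0.216, 0.056, 0], [0.216, 0.056, 0.03], [0.216, 0.056, 0.07], [0.216, 0.056, 0.1], [0.216, 0.056, 0.12], [0.216, 0.056, 0.13], [0.216, 0.056, 0.13], [0.216, 0.056, 0.13]], delta_rot=[[0, 0, 0], [0, 0, 0], [0, 0, 0], [0, 0, 0], [0, 0, 0], [0, 0, 0], [0, 0, 0], [0, 0, 0], [0, 0, 0], [0, 0, 0], [0, 0, 0], [0, 0, 0], [0, 0, 0]])

```text
time: 25.52
eef_pos: [0.5462, 0.0009, 0.0542]
tcp_rot: [0.688, 0.725, 0.0, 0.001]
contact_force: [0.1, 0.2, -1.6]
opening: 0.363
```

Run:
```python
from h import *
w=ctrl.read_camera("wrist")
cv2.imwrite("pics/w12.png",w["frame"][:,:,::-1])
plan((.545,.002,.0455,93))
```

```text
tcp [0.5464 0.0011 0.0544] head 93.0 F [-0.3 -0.1 -2.3] open 0.362 t 25.57
(0.545, 0.002, 0.0455, 93) lin [0.001, -0.0013, 0.0089] rot [0.1, 0.0, 0.0] rows 1
```

View pics/w12.png

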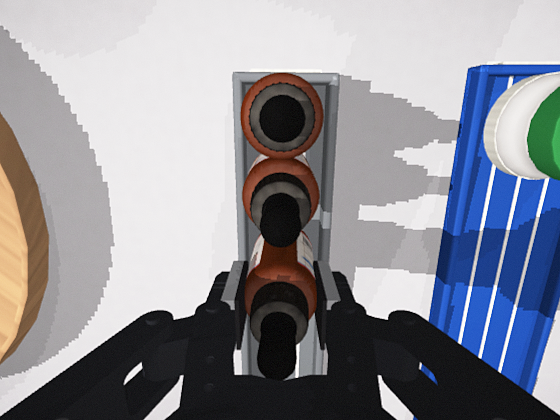

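The bottle is centred in the lane behind the two old ones. I'll lower, release, and go over the near new jar.

Request:
step_arm(gripper=[1, 1, 1, 1, 0.3, -0.4, -1, -1, -1, -1], linear=[[0.001, 0, 0.004], [0.001, 0, 0.007], [0.001, 0, 0.009], [0.001, 0, 0.009], [0.001, 0, 0.009], [0.001, 0, 0.009], [0.001, 0, 0.009], [0.001, 0, -0.03], [0.001, 0, -0.08], [0.001, 0, -0.13]], delta_rot=[[0, 0, 0], [0, 0, 0], [0, 0, 0], [0, 0, 0], [0, 0, 0], [0, 0, 0], [0, 0, 0], [0, 0, 0], [0, 0, 0], [0, 0, 0]])

```text
time: 26.82
eef_pos: [0.5451, 0.0024, 0.1841]
tcp_rot: [0.688, 0.725, -0.0, -0.0]
contact_force: [0.7, -0.8, -1.0]
opening: 1.002
```

Request:
step_arm(gripper=[-1, -1, -1, -1, -1, -1, -1, -1, -1, -1], linear=[[-0.04, -0.02, -0.02], [-0.1, -0.03, -0.02], [-0.16, -0.05, -0.02], [-0.22, -0.07, -0.02], [-0.27, -0.09, -0.02], [-0.316, -0.094, -0.02], [-0.316, -0.094, -0.02], [-0.316, -0.094, -0.02], [-0.316, -0.094, -0.02], [-0.316, -0.094, -0.02]], delta_rot=[[0, 0, 0], [0, 0, 0], [0, 0, 0], [0, 0, 0], [0, 0, 0], [0, 0, 0], [0, 0, 0], [0, 0, 0], [0, 0, 0], [0, 0, 0]])

```text
time: 28.08
eef_pos: [0.4686, -0.317, 0.2033]
tcp_rot: [0.688, 0.726, 0.0, -0.0]
contact_force: [0.1, -0.5, -0.7]
opening: 1.0
```

Run:
```python
from h import *
t=ctrl.read_camera("top");w=ctrl.read_camera("wrist")
for c,s,m in blobs(green(hsv(t)),30): print("g",c.round(1),s[4],ray(t,*c,.054).round(4),ray(t,*c,.074).round(4))
for c,s,m in blobs(green(hsv(w)),100): print("w",c.round(1),s[4],ray(w,*c,.074).round(4))
d=hsv(t)[...,2]<80
for c,s,m in blobs(d[150:250,235:280],8): c=c+[235,150]; print("dark",c.round(1),s,ray(t,*c,.09).round(4))
plan((.469,-.319,.04,93))
cv2.imwrite("pics/w13.png",w["frame"][:,:,::-1])
```

```text
g [335.2 177.8] 142 [ 0.6143 -0.2483  0.054 ] [ 0.6091 -0.2456  0.074 ]
g [211.4 227.3] 158 [0.469  0.1364 0.054 ] [0.4658 0.134  0.074 ]
w [277.3 206.2] 2267 [ 0.4685 -0.3211  0.074 ]
w [341.9 341.4] 1774 [ 0.6058 -0.2492  0.074 ]
dark [256.1 214.7] [ 14  47  15  34 257] [ 0.4975 -0.0015  0.09  ]
tcp [ 0.4685 -0.3173  0.2034] head 93.1 F [ 0.1 -0.7  0.2] open 1.001 t 28.18
(0.469, -0.319, 0.04, 93) lin [-0.0017, 0.0004, 0.1634] rot [0.0, 0.0, 0.1] rows 3
```

Request:
step_arm(gripper=[-1, -1, -1, -1, -0.6, -0.2, 0.2, 0.6, 1, 1, 1], linear=[[-0.003, 0.001, 0.05], [-0.003, 0.001, 0.1], [-0.003, 0.001, 0.145], [-0.003, 0.001, 0.163], [-0.003, 0.001, 0.163], [-0.003, 0.001, 0.163], [-0.003, 0.001, 0.163], [-0.003, 0.001, 0.163], [-0.003, 0.001, 0.163], [-0.003, 0.001, 0.163], [-0.003, 0.001, 0.163]], delta_rot=[[0, 0, 0], [0, 0, 0], [0, 0, 0], [0, 0, 0], [0, 0, 0], [0, 0, 0], [0, 0, 0], [0, 0, 0], [0, 0, 0], [0, 0, 0], [0, 0, 0]])

```text
time: 29.55
eef_pos: [0.4712, -0.3226, 0.0431]
tcp_rot: [0.688, 0.725, 0.0, 0.003]
contact_force: [0.5, 0.4, 6.1]
opening: 0.562
```

Request:
step_arm(gripper=[1, 1, 1, 1, 1, 1], linear=[[0, 0, -0.01], [0, 0, -0.04], [0, 0, -0.08], [0, 0, -0.13], [0, 0, -0.13], [0, 0, -0.13]], delta_rot=[[0, 0, 0], [0, 0, 0], [0, 0, 0], [0, 0, 0], [0, 0, 0], [0, 0, 0]])

```text
time: 30.3
eef_pos: [0.4687, -0.3204, 0.1696]
tcp_rot: [0.688, 0.726, -0.0, -0.001]
contact_force: [-0.6, 0.2, -1.8]
opening: 0.562
```

Run:
```python
from h import *
w=ctrl.read_camera("wrist");s=ctrl.get_state()["eef_pos"]
for c,st,m in blobs(green(hsv(w)),100): print("w",c.round(1),st,ray(w,*c,s[2]+.032).round(4))
# old jar frame: lane direction 3.4 deg, old jar (.469,.137)
plan((.53,.1415,.17,93.4),(.53,.1415,.06,93.4),(.53,.1415,.023,93.4))
```

```text
w [280.3 306.9] [  222   248   118   116 10674] [ 0.4647 -0.322   0.2005]
w [336.3 360.2] [329 344  16  34 354] [ 0.4893 -0.2971  0.2005]
tcp [ 0.4683 -0.3201  0.1685] head 93.0 F [-0.2  0.2 -1.7] open 0.559 t 30.35
(0.53, 0.1415, 0.17, 93.4) lin [0.4577, 0.0859, -0.0005] rot [-0.1, -0.1, -0.4] rows 8
(0.53, 0.1415, 0.06, 93.4) lin [0.4574, 0.0862, 0.1095] rot [-0.1, -0.1, -0.4] rows 2
(0.53, 0.1415, 0.023, 93.4) lin [0.4573, 0.0862, 0.1465] rot [-0.1, -0.1, -0.4] rows 1
```

Request:
step_arm(gripper=[1, 1, 1, 1, 1, 1, 1, 1, 1, 1, 1, 1, 1, 1, 1, 1, 1, 1], linear=[[0.03, 0.01, -0.01], [0.08, 0.02, -0.01], [0.14, 0.03, -0.01], [0.2, 0.04, -0.01], [0.26, 0.05, -0.01], [0.32, 0.06, -0.01], [0.37, 0.07, -0.01], [0.42, 0.08, -0.01], [0.45, 0.09, -0.01], [0.457, 0.092, 0], [0.457, 0.092, 0], [0.457, 0.092, 0.03], [0.457, 0.092, 0.07], [0.457, 0.092, 0.1], [0.457, 0.092, 0.12], [0.457, 0.092, 0.13], [0.457, 0.092, 0.13], [0.457, 0.092, 0.13]], delta_rot=[[0, 0, 0], [0, 0, 0], [0, 0, 0], [0, 0, 0], [0, 0, 0], [0, 0, 0], [0, 0, 0], [0, 0, 0], [0, 0, 0], [0, 0, 0], [0, 0, 0], [0, 0, 0], [0, 0, 0], [0, 0, 0], [0, 0, 0], [0, 0, 0], [0, 0, 0], [0, 0, 0]])

```text
time: 32.6
eef_pos: [0.5381, 0.1399, 0.0414]
tcp_rot: [0.688, 0.725, 0.001, 0.001]
contact_force: [0.2, 0.4, -1.6]
opening: 0.558
```

Run:
```python
from h import *
w=ctrl.read_camera("wrist");s=ctrl.get_state()["eef_pos"]
for c,st,m in blobs(green(hsv(w)),100): print("w",c.round(1),st,ray(w,*c,s[2]+.032).round(4),ray(w,*c,.054).round(4))
h=hsv(w);b=(h[...,0]>100)&(h[...,0]<125)&(h[...,1]>120)
for v in (120,160,200,240):
    k=np.where(b[v])[0]; k=k[(k>150)&(k<400)]
    if len(k): print(v,k.min(),k.max(),ray(w,k.min(),v,.014).round(4),ray(w,k.max(),v,.014).round(4))
cv2.imwrite("pics/w14.png",w["frame"][:,:,::-1])
plan((.536,.1415,.0235,93))
```

```text
w [283.6 131.8] [  223    70   122   125 11779] [0.4663 0.1358 0.0736] [0.4673 0.1361 0.054 ]
w [280.3 307. ] [  221   248   119   116 10714] [0.5332 0.1382 0.0736] [0.546  0.1389 0.054 ]
120 211 359 [0.4656 0.0998 0.014 ] [0.4618 0.1743 0.014 ]
160 214 357 [0.4857 0.1011 0.014 ] [0.4818 0.1758 0.014 ]
200 216 354 [0.5073 0.102  0.014 ] [0.5034 0.1768 0.014 ]
240 219 351 [0.5306 0.1035 0.014 ] [0.5267 0.1779 0.014 ]
tcp [0.5382 0.14   0.0416] head 93.0 F [-0.2 -0.3 -1.3] open 0.559 t 32.65
(0.536, 0.1415, 0.0235, 93) lin [0.0016, -0.0022, 0.0181] rot [0.1, 0.0, 0.0] rows 1
```

Request:
step_arm(gripper=[1, 1, 1, 1, 0.4, -0.3, -1, -1, -1, -1, -1], linear=[[0.002, -0.002, 0.008], [0.002, -0.002, 0.014], [0.002, -0.002, 0.018], [0.002, -0.002, 0.018], [0.002, -0.002, 0.018], [0.002, -0.002, 0.018], [0.002, -0.002, 0.018], [0.002, -0.002, -0.03], [0.002, -0.002, -0.08], [0.002, -0.002, -0.13], [0.002, -0.002, -0.15]], delta_rot=[[0, 0, 0], [0, 0, 0], [0, 0, 0], [0, 0, 0], [0, 0, 0], [0, 0, 0], [0, 0, 0], [0, 0, 0], [0, 0, 0], [0, 0, 0], [0, 0, 0]])

```text
time: 34.02
eef_pos: [0.537, 0.1422, 0.1945]
tcp_rot: [0.688, 0.725, 0.003, 0.002]
contact_force: [-0.6, 0.2, 0.1]
opening: 0.999
```

Request:
step_arm(gripper=[-1, -1, -1, -1, -1, -1, -1, -1, -1, -1, -1], linear=[[-0.04, 0, -0.01], [-0.1, 0.01, -0.01], [-0.16, 0.02, -0.01], [-0.22, 0.03, -0.01], [-0.28, 0.04, -0.01], [-0.34, 0.05, -0.01], [-0.38, 0.052, -0.01], [-0.392, 0.052, -0.01], [-0.392, 0.052, -0.01], [-0.392, 0.052, -0.01], [-0.392, 0.052, -0.01]], delta_rot=[[0, 0, 0], [0, 0, 0], [0, 0, 0], [0, 0, 0], [0, 0, 0], [0, 0, 0], [0, 0, 0], [0, 0, 0], [0, 0, 0], [0, 0, 0], [0, 0, 0]])

```text
time: 35.4
eef_pos: [0.6078, -0.2452, 0.2005]
tcp_rot: [0.688, 0.726, 0.0, -0.0]
contact_force: [-0.5, 0.0, 0.7]
opening: 1.001
```

Run:
```python
from h import *
t=ctrl.read_camera("top");w=ctrl.read_camera("wrist")
for c,s,m in blobs(green(hsv(t)),30): print("g",c.round(1),s[4],ray(t,*c,.054).round(4),ray(t,*c,.074).round(4))
for c,s,m in blobs(green(hsv(w)),100): print("w",c.round(1),s[4],ray(w,*c,.074).round(4))
plan((.608,-.247,.04,93))
```

```text
g [209.8 205.9] 150 [0.5354 0.1412 0.054 ] [0.5313 0.1387 0.074 ]
g [211.2 227.3] 160 [0.469 0.137 0.054] [0.4658 0.1346 0.074 ]
w [282.2 207.9] 2324 [ 0.6083 -0.2449  0.074 ]
tcp [ 0.6079 -0.2455  0.2005] head 93.1 F [ 0.7 -0.4  0.4] open 1.001 t 35.5
(0.608, -0.247, 0.04, 93) lin [-0.0015, 0.0, 0.1605] rot [0.0, 0.0, 0.1] rows 3
```

Request:
step_arm(gripper=[-1, -1, -1, -1, -0.6, -0.2, 0.2, 0.6, 1, 1, 1], linear=[[0, 0.001, 0.05], [0, 0.001, 0.1], [0, 0.001, 0.142], [0, 0.001, 0.16], [0, 0.001, 0.16], [0, 0.001, 0.16], [0, 0.001, 0.16], [0, 0.001, 0.16], [0, 0.001, 0.16], [0, 0.001, 0.16], [0, 0.001, 0.16]], delta_rot=[[0, 0, 0], [0, 0, 0], [0, 0, 0], [0, 0, 0], [0, 0, 0], [0, 0, 0], [0, 0, 0], [0, 0, 0], [0, 0, 0], [0, 0, 0], [0, 0, 0]])

```text
time: 36.88
eef_pos: [0.6107, -0.2477, 0.0433]
tcp_rot: [0.688, 0.725, 0.001, 0.003]
contact_force: [1.2, 0.2, 6.0]
opening: 0.556
```

Request:
step_arm(gripper=[1, 1, 1, 1, 1, 1], linear=[[0, 0, -0.01], [0, 0, -0.04], [0, 0, -0.08], [0, 0, -0.13], [0, 0, -0.13], [0, 0, -0.13]], delta_rot=[[0, 0, 0], [0, 0, 0], [0, 0, 0], [0, 0, 0], [0, 0, 0], [0, 0, 0]])

```text
time: 37.62
eef_pos: [0.6076, -0.2461, 0.1688]
tcp_rot: [0.688, 0.725, -0.0, -0.001]
contact_force: [0.0, -0.0, -3.4]
opening: 0.556
```

Run:
```python
from h import *
w=ctrl.read_camera("wrist");s=ctrl.get_state()["eef_pos"]
for c,st,m in blobs(green(hsv(w)),100): print("w",c.round(1),st,ray(w,*c,s[2]+.032).round(4))
t=ctrl.read_camera("top")
for c,s,m in blobs(green(hsv(t)),30): print("g",c.round(1),s[4],ray(t,*c,.054).round(4),ray(t,*c,.074).round(4))
plan((.606,.146,.17,93),(.606,.146,.04,93))
```

```text
w [280.2 307.6] [  222   249   118   116 10614] [ 0.604  -0.2477  0.1995]
g [209.7 206. ] 151 [0.5352 0.1413 0.054 ] [0.5311 0.1388 0.074 ]
g [211.2 227.3] 156 [0.469  0.1369 0.054 ] [0.4657 0.1344 0.074 ]
tcp [ 0.607  -0.2457  0.1671] head 93.0 F [-0.5 -0.1 -3.1] open 0.555 t 37.73
(0.606, 0.146, 0.17, 93) lin [0.3912, 0.0196, -0.0018] rot [-0.3, -0.2, 0.0] rows 7
(0.606, 0.146, 0.04, 93) lin [0.3908, 0.0202, 0.1282] rot [-0.3, -0.2, 0.0] rows 3
```

Request:
step_arm(gripper=[1, 1, 1, 1, 1, 1, 1, 1, 1, 1, 1, 1, 1, 1, 1, 1], linear=[[0.03, 0, -0.01], [0.08, 0.01, -0.01], [0.14, 0.02, -0.01], [0.2, 0.02, -0.01], [0.26, 0.02, -0.01], [0.32, 0.02, -0.01], [0.36, 0.02, -0.01], [0.391, 0.02, 0], [0.391, 0.02, 0], [0.391, 0.02, 0.03], [0.391, 0.02, 0.07], [0.391, 0.02, 0.1], [0.391, 0.02, 0.12], [0.391, 0.02, 0.128], [0.391, 0.02, 0.128], [0.391, 0.02, 0.128]], delta_rot=[[0, 0, 0], [0, 0, 0], [0, 0, 0], [0, 0, 0], [0, 0, 0], [0, 0, 0], [0, 0, 0], [0, 0, 0], [0, 0, 0], [0, 0, 0], [0, 0, 0], [0, 0, 0], [0, 0, 0], [0, 0, 0], [0, 0, 0], [0, 0, 0]])

```text
time: 39.72
eef_pos: [0.6093, 0.1449, 0.0439]
tcp_rot: [0.688, 0.725, 0.001, 0.001]
contact_force: [0.3, 0.4, -2.3]
opening: 0.556
```

Run:
```python
from h import *
w=ctrl.read_camera("wrist");s=ctrl.get_state()["eef_pos"]
for c,st,m in blobs(green(hsv(w)),100): print("w",c.round(1),st,ray(w,*c,s[2]+.032).round(4),ray(w,*c,.054).round(4))
h=hsv(w);b=(h[...,0]>100)&(h[...,0]<125)&(h[...,1]>120)
for v in (200,220,240):
    k=np.where(b[v])[0]; k=k[(k>150)&(k<400)]
    if len(k): print(v,k.min(),k.max(),ray(w,k.min(),v,.014).round(4),ray(w,k.max(),v,.014).round(4))
plan((.606,.1455,.0235,93))
```

```text
w [280.5   3.1] [253   0  57   9 360] [0.5005 0.1379 0.076 ] [0.4944 0.1376 0.054 ]
w [283.1 118.7] [  223    56   121   125 11763] [0.5333 0.1405 0.076 ] [0.5337 0.1407 0.054 ]
w [280.2 307.6] [  221   249   119   116 10654] [0.6047 0.1433 0.076 ] [0.6192 0.144  0.054 ]
200 215 351 [0.5793 0.106  0.014 ] [0.5753 0.1808 0.014 ]
220 217 350 [0.5908 0.107  0.014 ] [0.5869 0.1816 0.014 ]
240 218 348 [0.6029 0.1075 0.014 ] [0.599  0.1819 0.014 ]
tcp [0.6093 0.145  0.044 ] head 93.0 F [ 0.9 -0.4 -2.3] open 0.552 t 39.77
(0.606, 0.1455, 0.0235, 93) lin [0.0007, -0.0033, 0.0205] rot [0.2, -0.0, 0.0] rows 1
```

Request:
step_arm(gripper=[1, 1, 1, 1, 0.4, -0.3, -1, -1, -1, -1, -1], linear=[[0.0015, -0.003, 0.008], [0.0015, -0.003, 0.015], [0.0015, -0.003, 0.02], [0.0015, -0.003, 0.02], [0.0015, -0.003, 0.02], [0.0015, -0.003, 0.02], [0.0015, -0.003, 0.02], [0.0015, -0.003, -0.03], [0.0015, -0.003, -0.08], [0.0015, -0.003, -0.13], [0.0015, -0.003, -0.18]], delta_rot=[[0, 0, 0], [0, 0, 0], [0, 0, 0], [0, 0, 0], [0, 0, 0], [0, 0, 0], [0, 0, 0], [0, 0, 0], [0, 0, 0], [0, 0, 0], [0, 0, 0]])

```text
time: 41.15
eef_pos: [0.605, 0.1462, 0.2239]
tcp_rot: [0.688, 0.725, 0.0, 0.0]
contact_force: [-0.0, 0.3, 0.6]
opening: 0.998
```

Request:
step_arm(gripper=[-1, -1, -1, -1, -1, -1, -1, -1], linear=[[0.04, 0, 0], [0.1, 0, 0], [0.16, 0, 0], [0.22, 0, 0], [0.28, 0, 0], [0.3, 0, 0], [0.3, 0, 0], [0.3, 0, 0]], delta_rot=[[0, 0, 0], [0, 0, 0], [0, 0, 0], [0, 0, 0], [0, 0, 0], [0, 0, 0], [0, 0, 0], [0, 0, 0]])

```text
time: 42.15
eef_pos: [0.5897, 0.4442, 0.2221]
tcp_rot: [0.689, 0.725, -0.0, 0.0]
contact_force: [-0.5, 0.2, -0.2]
opening: 1.002
```

Run:
```python
from h import *
t=ctrl.read_camera("top");s=ctrl.read_camera("scene")
for c,st,m in blobs(green(hsv(t)),30): print("g",c.round(1),st[4],ray(t,*c,.054).round(4))
a=cv2.resize(t["frame"][140:260,130:430,::-1],(600,240),interpolation=cv2.INTER_CUBIC);b=cv2.resize(s["frame"][120:300,100:400,::-1],(600,360),interpolation=cv2.INTER_CUBIC)
cv2.imwrite("pics/fin.png",np.vstack([a,b]));plan()
```

```text
g [209.8 173.6] 153 [0.6381 0.141  0.054 ]
g [209.8 206.2] 157 [0.5347 0.141  0.054 ]
g [211.2 227.3] 160 [0.469 0.137 0.054]
tcp [0.5899 0.4439 0.2225] head 92.9 F [ 0.1  0.6 -0.1] open 1.002 t 42.25
```

View pics/fin.png

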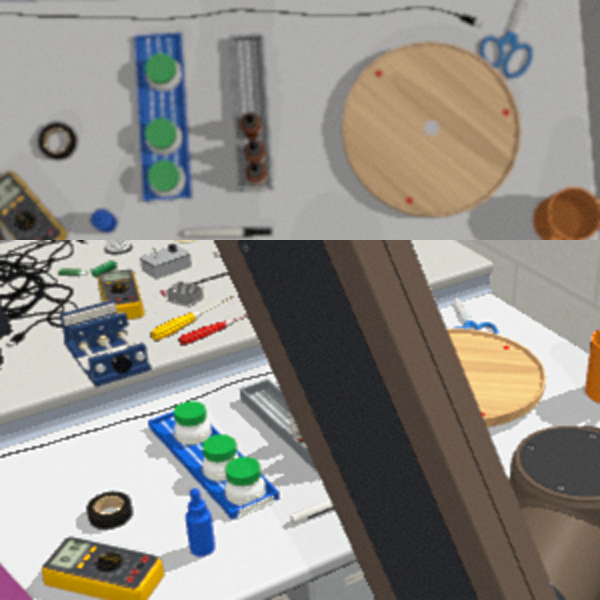

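The final look shows three jars upright in the blue lane and three bottles in the grey one, with the turntable empty and the bystanders unmoved. The rearmost jar was knocked from (0.602,0.145) to (0.638,0.141), close to the side wall, so I'll look at it from above and re-seat it.

```bash
python3 -c "
from h import *
plan((.639,.142,.2,93))"
```

```text
tcp [0.5899 0.4439 0.2225] head 92.9 F [ 0.1  0.6 -0.1] open 1.002 t 42.25
(0.639, 0.142, 0.2, 93) lin [-0.304, 0.0338, 0.0226] rot [0.0, 0.0, -0.1] rows 5
```

Request:
step_arm(gripper=[-1, -1, -1, -1, -1, -1, -1, -1, -1], linear=[[-0.04, 0.01, 0], [-0.1, 0.03, 0], [-0.16, 0.034, 0], [-0.22, 0.034, 0], [-0.28, 0.034, 0.01], [-0.304, 0.034, 0.022], [-0.304, 0.034, 0.022], [-0.304, 0.034, 0.022], [-0.304, 0.034, 0.022]], delta_rot=[[0, 0, 0], [0, 0, 0], [0, 0, 0], [0, 0, 0], [0, 0, 0], [0, 0, 0], [0, 0, 0], [0, 0, 0], [0, 0, 0]])

```text
time: 43.38
eef_pos: [0.6393, 0.1457, 0.2009]
tcp_rot: [0.687, 0.726, 0.001, 0.0]
contact_force: [0.9, -0.2, 0.5]
opening: 1.0
```

Run:
```python
from h import *
w=ctrl.read_camera("wrist");h=hsv(w)
for c,st,m in blobs(green(h),100): print("w",c.round(1),st,ray(w,*c,.054).round(4), cv2.fitEllipse(np.argwhere(m)[cv2.convexHull(np.argwhere(m).astype(np.int32),returnPoints=False)[:,0]].astype(np.float32))[1])
b=(h[...,0]>100)&(h[...,0]<125)&(h[...,1]>120)
for v in (150,185,215):
    k=np.where(b[v])[0]; k=k[(k>150)&(k<400)]; print(v,k.min(),k.max(),ray(w,k.min(),v,.014).round(4),ray(w,k.max(),v,.014).round(4))
plan((.639,.142,.02,93))
```

```text
w [281.4  10.1] [ 254    0   56   26 1058] [0.485  0.1369 0.054 ] (56.56322479248047, 63.25442886352539)
w [282.7  78.6] [ 255   48   57   62 2725] [0.5345 0.1408 0.054 ] (56.414093017578125, 61.26587677001953)
w [276.4 198.4] [ 251  173   51   52 2046] [0.637  0.1408 0.054 ] (50.69241714477539, 51.34381103515625)
150 246 320 [0.5989 0.1079 0.014 ] [0.5949 0.182  0.014 ]
185 247 318 [0.6346 0.1097 0.014 ] [0.6307 0.1832 0.014 ]
215 248 317 [0.6672 0.1116 0.014 ] [0.6632 0.185  0.014 ]
tcp [0.6393 0.1457 0.2009] head 93.1 F [-0.7 -1.2 -0.6] open 0.998 t 43.42
(0.639, 0.142, 0.02, 93) lin [-0.0037, -0.0006, 0.1809] rot [0.1, -0.0, 0.1] rows 3
```

The jar stands on the floor, upright, just touching the side wall (5.7 mm off the midline). I'll grip it centred and move it back to its spot.

Request:
step_arm(gripper=[-1, -1, -1, -1, -1, -0.4, 0.1, 0.5, 1, 1, 1], linear=[[0, 0, 0.05], [0, 0, 0.1], [0, 0, 0.15], [0, 0, 0.177], [0, 0, 0.177], [0, 0, 0.177], [0, 0, 0.177], [0, 0, 0.177], [0, 0, 0.177], [0, 0, 0.177], [0, 0, 0.177]], delta_rot=[[0, 0, 0], [0, 0, 0], [0, 0, 0], [0, 0, 0], [0, 0, 0], [0, 0, 0], [0, 0, 0], [0, 0, 0], [0, 0, 0], [0, 0, 0], [0, 0, 0]])

```text
time: 44.8
eef_pos: [0.6411, 0.1441, 0.0261]
tcp_rot: [0.688, 0.726, 0.002, 0.002]
contact_force: [-0.2, -0.4, 5.8]
opening: 0.555
```

Request:
step_arm(gripper=[1, 1, 1, 1, 1, 1, 1, 1, 0.4, -0.3, -1, -1, -1, -1, -1], linear=[[0, 0, -0.006], [0, -0.01, -0.006], [0, -0.02, -0.006], [0, -0.03, -0.006], [0, -0.03, -0.006], [0, -0.03, -0.002], [0, -0.03, 0.0], [0, -0.03, 0.0], [0, -0.03, 0.0], [0, -0.03, 0.0], [0, -0.03, 0.0], [0, -0.03, -0.05], [0, -0.03, -0.1], [0, -0.03, -0.15], [0, -0.03, -0.2]], delta_rot=[[0, 0, 0], [0, 0, 0], [0, 0, 0], [0, 0, 0], [0, 0, 0], [0, 0, 0], [0, 0, 0], [0, 0, 0], [0, 0, 0], [0, 0, 0], [0, 0, 0], [0, 0, 0], [0, 0, 0], [0, 0, 0], [0, 0, 0]])

```text
time: 46.68
eef_pos: [0.6093, 0.1424, 0.2247]
tcp_rot: [0.688, 0.725, 0.0, 0.0]
contact_force: [0.3, 0.5, -1.7]
opening: 1.002
```

Request:
step_arm(gripper=[-1, -1, -1, -1, -1, -1, -1, -1], linear=[[0.04, 0, 0], [0.1, 0, 0], [0.16, 0, 0], [0.22, 0, 0], [0.28, 0, 0], [0.3, 0, 0], [0.3, 0, 0], [0.3, 0, 0]], delta_rot=[[0, 0, 0], [0, 0, 0], [0, 0, 0], [0, 0, 0], [0, 0, 0], [0, 0, 0], [0, 0, 0], [0, 0, 0]])

```text
time: 47.68
eef_pos: [0.5939, 0.4404, 0.223]
tcp_rot: [0.689, 0.725, -0.0, 0.0]
contact_force: [0.1, 0.0, 0.1]
opening: 1.001
```

Run:
```python
from h import *
t=ctrl.read_camera("top");h=hsv(t)
for c,st,m in blobs(green(h),30): print("g",c.round(1),st,ray(t,*c,.054).round(4))
d=h[...,2]<80
for c,s,m in blobs(d[150:250,235:280],8): c=c+[235,150]; print("dark",c.round(1),s,ray(t,*c,.09).round(4))
old=np.load("top0.npy").astype(int);D=np.abs(t["frame"].astype(int)-old).sum(2)>120
print("changed blobs",[(c.round(0).tolist(),int(s[4])) for c,s,m in blobs(D[:285],25)])
plan()
```

```text
g [209.7 183.3] [203 177  14  14 156] [0.607  0.1413 0.054 ]
g [209.8 206.1] [203 199  14  15 158] [0.535  0.1411 0.054 ]
g [211.1 227.3] [204 221  15  14 161] [0.4689 0.1371 0.054 ]
dark [254.7 212.5] [ 14  47  12  33 228] [0.5045 0.0023 0.09  ]
changed blobs [([66.0, 171.0], 4835), ([252.0, 168.0], 106), ([335.0, 178.0], 182), ([319.0, 182.0], 68), ([211.0, 196.0], 277), ([253.0, 190.0], 91), ([191.0, 197.0], 49), ([255.0, 214.0], 278), ([234.0, 205.0], 85), ([219.0, 208.0], 25), ([114.0, 264.0], 1694), ([326.0, 214.0], 161), ([236.0, 223.0], 171), ([356.0, 223.0], 317), ([212.0, 229.0], 129), ([221.0, 229.0], 25)]
tcp [0.5941 0.4402 0.2233] head 92.9 F [-0.4  0.3  1.5] open 0.999 t 47.73
```

```bash
python3 -c "
from plant import ctrl
print(ctrl.sign_off())"
```

```text
the job is handed in; nothing more can be done
None
```

The job is handed in at about 48 s of robot time, with both lanes pulled forward first and all the new stock in place behind the old.

**Old stock:** There was one old jar and two old bottles. The jar and the front bottle went up against their front stops, felt as 7–8 N of push. The second bottle went close up behind the first, felt as 5.6 N.

**New stock:** There were two new jars and one new bottle, and the turntable is now empty. The bottle stands behind the two old bottles. The jars stand at x ≈ 0.535 and 0.607 m, behind the old jar at 0.469 m.

**Mended:** The rear new jar was knocked about 36 mm towards the back after I had placed it. It was still upright, but touching the side wall. I picked it up and set it nearer its spot, about 4 mm off the lane's midline.

**Last checks:** The final top picture, checked by numbers, puts all three jars inside the blue lane. It shows the bottle group in one dark blob at the front of the grey lane, with no change in the image where the bystanders and the blue look-alike stand. I did not view a picture after re-seating that jar. The last one I viewed, just before it, showed everything upright and the bystanders in place.

**Disagreement:** The top view put the old bottles about 8 mm too near the robot, so I relied on the wrist camera and contact forces instead. I viewed 16 pictures, two over the budget.

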